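# Lay out the packing bench

### The arm

A 7-joint arm with a two-finger parallel gripper is mounted at the origin on the work surface; the furniture and walls round the work are solid. World frame = base frame: x ahead of the robot, y to its left, z up, the work surface at z = 0. Lengths are in m, angles in rad, forces in N, time in s.
With the tool pointing down it reaches from about 0.4 to 0.85 m from the base axis. Payload 10.4 kg.
Tool frame: the origin (TCP) lies midway between the tips of the shut fingers; the grasp point (between the pads) lies 19 mm behind it; z points along the fingers, y is the line along which they close (so a half turn about z gives the same grasp; the last joint's range is limited). The gripper opens to 87 mm and grips with 3 to 60 N. Pads are 19 mm wide; open, the fingers measure 117 mm over their backs; the gripper's body (75 mm by 190 mm) begins 51 mm behind the grasp point.
Start: joints at [1.318, 0.332, -0.065, 1.46, 0.022, 1.35, -0.088], TCP at [0.142, -0.609, 0.223] pointing down, gripper open.
Joint ranges: [-2.6, 2.6], [-0.5, 2.12], [-1.47, 1.34], [0.16, 2.42], [-1.27, 4.41], [0.06, 2.06], [-2.6, 2.6]. Speed limits (rad/s): [2.22, 2.22, 2.79, 2.79, 3.14, 3.14, 3.14].

### API

Orientations are given as a unit quaternion [x, y, z, w].
In Python, from bench import r gives the robot as it stands.
- The arm moves only by the tool apply_moves, never from a script. Its argument "steps" is a list of rows, each a list of 7 numbers: the turn, a rotation vector about the tool's x, y, z in rad, then the shift along the tool's x, y, z in mm, then the opening, from -1 (shut) to 1 (fully open). In form: [[ax, ay, az, x, y, z, claw], ...]. A call has 1 to 20 rows; each row is the pose to reach, as a shift and turn from the pose commanded when the call began, along the tool's axes at that moment; what a row does not reach only later rows make up. A row lasts 1/12 s, in which the tool goes at most 41.7 mm and 7.16 degrees, less where a joint would pass 70% of its speed; a pose out of reach is approached as far as the arm can. A call with a gripper value outside its range is refused whole. The fingers move at their own pace and stop on an object; "force" is the grip in N (left out, the last holds). Time passes only in rows, so rows that repeat a pose let the fingers close. It gives the time, the measured TCP pose, the force, the opening and the grip force at its end, in the units of the state.
- r.read_state(): the state, without advancing time (a new reading comes with each control period).
- r.camera(name): name is "scene" or "top" or "wrist"; returns a dict with "pixels" (420x560x3 uint8, red, green, blue), "z_map" (420x560 float32, m along the optical axis (not along the pixel's ray), 0 where there is no reading), "fovy" (degrees; the focal length in pixels is half the picture's height over the tangent of half this angle, whatever the lens; pixels are square), "cx", "cy" (the principal point, pixels), "position" and "orientation" of the camera in the world. Camera axes: x right, y down, z forward; pixel columns grow to the right and rows downward; lengths in m; the calibration is good to about 2 mm. A picture is of the moment at which its call begins.
- r.close_job(): hands the job in; it is judged then, once.
The state is a dict: "time": time; "joint_positions": joint angles; "joint_vel": joint speeds; "joint_torque": joint torques, N m; "ee_pos": TCP position; "eef_rot": TCP orientation; "ft_force": force on the tool from outside, world axes, zero at the start; "torque": the same for the moment, N m; "width": finger opening in m; "grip_force": force on a finger pad.
Only numpy, scipy, OpenCV 4.12 (cv2) and the standard library are available. Lean on these libraries where they do the work, as an engineer would, in place of code of your own. Each camera call takes 0.05 s, during which the arm holds its last target. There are 200 camera calls.

### The job

Lay out the packing bench: stack the two dark wooden plaques flat on the sloped rest, the wide one underneath and the narrow one on top of it, each centred across the rest, square to it and with one of its short ends right against the raised lip at the low end. Put the label roll flat on the grey mat, on the mat's centre midway between the two clip-top glass jars, and set the round wick tin upright and centred on top of the roll. Let go of everything, and leave the two glass jars, the lone amber jar and the screw cap where they stand.

Things in the scene. Friction and masses are not known exactly. Their poses are not given: they have to be found in the camera images.
- wide_plaque_c (a point): centre of the wide dark-wood plaque, a loose flat board 84 (its x) x 64 (its y) x 12 mm thick with rounded edges, about 50 g; lies flat on the table at the start, so its centre is 6 mm up; grasp it across the 64 mm
- narrow_plaque_c (a point): centre of the narrow dark-wood plaque, a loose flat board 60 (its x) x 40 (its y) x 12 mm thick, about 36 g; lies flat on the table at the start; grasp it across the 40 mm
- roll_c (a point): centre of the roll of blank labels: a white paper roll on a card core, 66 mm across, 30 mm high, loose, 0.12 kg, lying flat on the table (its axis z up)
- tin_c (a point): centre of the wick tin: a round pale-metal tin with a closed press lid, 36 mm high, 65 mm across below and 68 mm across the lid (its top 10 mm), loose, 0.06 kg, standing upright on the table
- rest: fixed sloped wooden rest: board 130 mm wide, inclined 12 degrees, rising to the left as the robot sees it; a metal lip along its low, right-hand end stands 28 mm above the board, 10 mm thick. Origin: on the board's surface where it meets the lip's inner face, at mid-width, 35 mm above the table. x points up the slope (95 mm of free board), y across it, z square out of the board. No other walls
- mat_mid (a point): centre of the upper face of the fixed thin grey mat, 100 (x) x 320 (y) x 3 mm, lying on the table (its top 3 mm up); the two clip-top jars stand on it 115 mm to either side of this point along its y
- wax_jar_c (a point): middle of the body of the wax jar, a clip-top glass jar half full of pale wax, 74 mm wide, 93 mm deep with its clip, 88 mm high; loose, stands on the mat; leave it alone
- sample_jar_c (a point): middle of the body of the empty clip-top glass jar, 66 mm wide, 87 mm deep with its clip, 85 mm high; loose, stands on the mat; leave it alone
- amber_jar_c (a point): centre of the lone amber jar with a black lid that stands straight ahead of the robot among the work, 68 mm across, 78 mm high; loose; leave it alone
- cap_c (a point): centre of the screw cap, 48 mm across, 24 mm high, lying between the amber jar and the robot; loose; leave it alone
Things that resemble listed ones, but are neither listed nor needed, are in the scene too. Leave any red look-alike of the part that bears roll_c alone. Leave any green look-alike of the part that bears tin_c alone.

How it is judged:
At the end, for the whole second after the job is handed in: Wide plaque flat on the slope, narrow one flat on it, each within 8 mm of the lip, centred to 12 mm, flat to 0.1 rad, square to 0.17 rad; roll flat, within 15 mm of the mat's centre; tin upright on it, centred to 12 mm; all released, at rest (x of wide_plaque_c in the frame of rest between 0.038 and 0.05 m and y of wide_plaque_c in the frame of rest between -0.012 and 0.012 m and z of wide_plaque_c in the frame of rest between 0.002 and 0.01 m and angle between the z axis of each of wide_plaque_c, narrow_plaque_c and the z axis of rest, either way round below 0.1 rad and angle between the y axis of each of wide_plaque_c, narrow_plaque_c and the y axis of rest, either way round below 0.17 rad and x of narrow_plaque_c in the frame of rest between 0.026 and 0.038 m and y of narrow_plaque_c in the frame of rest between -0.012 and 0.012 m and z of narrow_plaque_c in the frame of rest between 0.014 and 0.022 m and horizontal distance between roll_c and mat_mid below 0.015 m and horizontal distance between tin_c and roll_c below 0.012 m and height (world z) of roll_c between 0.013 and 0.023 m and height (world z) of tin_c between 0.045 and 0.057 m and angle between each of roll_c, tin_c's own z axis and vertical below 0.1 rad and linear speed of each of wide_plaque, narrow_plaque, label_roll, wick_tin below 0.02 m/s); the robot touches nothing.
It fails at once if the jar of wax is moved by more than 20 mm (distance of wax_jar_c from where it was at the start of the episode above 0.02 m).
It fails at once if the empty clip-top jar is moved by more than 20 mm (distance of sample_jar_c from where it was at the start of the episode above 0.02 m).
It fails at once if the lone amber jar is moved by more than 20 mm (distance of amber_jar_c from where it was at the start of the episode above 0.02 m).
It fails at once if the screw cap is moved by more than 20 mm (distance of cap_c from where it was at the start of the episode above 0.02 m).
It also fails if it takes over 115 s, if anything falls off the work surface, if the arm or the gripper's body presses on something with over 40 N, if the wrist force passes 120 N, or if a joint passes its speed limit or range.

## Working session

There is one attempt and no reset: what is moved stays moved. The work goes in short steps, Python scripts to look and compute and a tool call to move; the robot and the scene stay as the last step left them, time stands still between calls to the robot, and variables do not carry over. Pictures are saved under pics/ and viewed, at most 14 in all, crops included, and the job is handed in when it is done.

Besides the shell and the picture viewer there is one more tool, called after ">>>" as a command line: name --pt "numbers of a row" for each row, then --argument value for the rest. apply_moves: Moves the arm, as the interface text tells. Its arguments: {"type":"object","properties":{"steps":{"type":"array","items":{"type":"array","items":{"type":"number"}}},"force":{"type":"number"}},"required":["steps"]}

```bash
mkdir -p pics; ls
cat > h.py <<'E'
import numpy as np, cv2
from scipy.spatial.transform import Rotation as R
from bench import r
def shot(name,fn=None):
    c=r.camera(name)
    if fn: cv2.imwrite('pics/'+fn,c['pixels'][:,:,::-1])
    return c
def world(c):
    z=c['z_map'];h,w=z.shape;f=h/2/np.tan(np.radians(c['fovy'])/2)
    u,v=np.meshgrid(np.arange(w),np.arange(h))
    P=np.stack([(u-c['cx'])*z/f,(v-c['cy'])*z/f,z],-1)
    o=np.array(c['orientation'])
    M=o if o.shape==(3,3) else R.from_quat(o).as_matrix()
    return P@M.T+np.array(c['position'])
E
python3 - <<'E'
from h import *
for n in('top','scene'):
    c=shot(n,n+'0.png');np.savez(n+'0',P=world(c),I=c['pixels']);print(n,c['position'],c['orientation'],c['fovy'])
print(r.read_state())
E
```

```text
pics
top [0.22033011 0.01391783 1.21647504] [-0.6989431   0.70846018 -0.06828601  0.06999806] 50.57639409627109
scene [-0.22405246  0.61265381  0.71041929] [-0.37365251  0.80890731 -0.41347424  0.18732807] 50.54043825383935
{'time': 0.1, 'joint_positions': array([ 1.31841472,  0.3328241 , -0.06470386,  1.46083811,  0.02162335,
        1.34989367, -0.08851596]), 'joint_vel': array([-7.07243449e-04, -1.97679713e-03, -2.77546003e-04, -3.01964547e-03,
       -4.17766850e-04,  1.28952902e-03, -6.41409887e-05]), 'joint_torque': array([ 1.88812213e-03, -6.24543715e+01,  2.48628587e-02, -3.90718210e+01,
       -6.13861252e-02,  3.65134212e-02, -7.16865969e-06]), 'ee_pos': array([ 0.14226807, -0.6082469 ,  0.22183306]), 'eef_rot': array([ 9.93406442e-01,  1.14643966e-01, -1.10962230e-04, -6.23700733e-04]), 'ft_force': array([ 0.36059622,  0.0413399 , -0.12135805]), 'torque': array([ 0.01384775, -0.02493341, -0.00367393]), 'grip_force': 0.0, 'width': 0.08710106869242289}
```

View pics/top0.png

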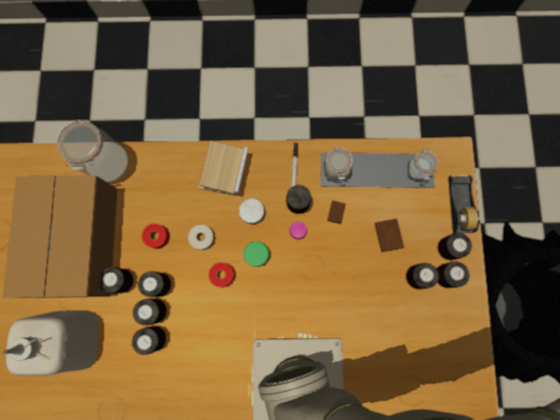

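View pics/scene0.png

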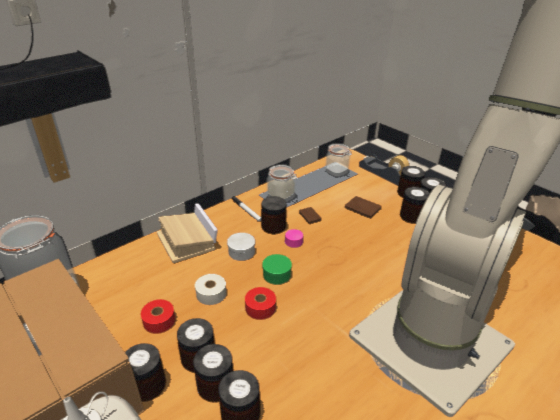

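The top picture shows the white roll at (201,237), with red look-alikes at (155,236) and (221,274). The pale tin is at (251,211), with a green look-alike at (256,253). The narrow plaque is at (337,212) and the wide one at (389,235). The rest is at (225,168) with its lip on the right, the mat at (378,170), the amber jar at (298,199) and the cap at (298,230). By the description I choose the white roll and the pale tin.

Run:
```python
from h import *
d=np.load('top0.npz');P=d['P'];I=d['I'].astype(int)
tz=np.median(P[250:262,300:340,2]);print('table z',tz)
def comp(u,v,w,zlo,zhi,dark=None):
    s=np.s_[v-w:v+w+1,u-w:u+w+1];p=P[s];m=(p[...,2]>zlo)&(p[...,2]<zhi)
    if dark: m&=dark(I[s])
    n,l,st,ce=cv2.connectedComponentsWithStats(m.astype(np.uint8))
    k=1+np.argmax(st[1:,4]);q=p[l==k];return q
for n,u,v,w,lo,hi in [('roll',201,237,18,.02,.04),('tin',251,211,18,.028,.045),('amber',298,199,18,.068,.09),('cap',298,230,12,.015,.035),('wax',340,163,20,.06,.1),('sample',424,165,20,.06,.1)]:
    q=comp(u,v,w,lo,hi);(c,s,a)=cv2.minAreaRect(q[:,:2].astype(np.float32));print(n,np.round(c,4),np.round(s,3),np.median(q[:,2]),len(q))
dk=lambda i:(i.sum(-1)<150)&(i[...,2]<60)
for n,u,v,w in [('narrow',337,212,16),('wide',389,235,24)]:
    q=comp(u,v,w,.006,.03,dk);print(n,cv2.minAreaRect(q[:,:2].astype(np.float32)),np.median(q[:,2]),len(q),cv2.boxPoints(cv2.minAreaRect(q[:,:2].astype(np.float32))).round(3).tolist())
# mat: grey
s=np.s_[140:200,310:445];i=I[s];p=P[s];m=(abs(i[...,0]-i[...,2])<25)&(i.sum(-1)<400)&(p[...,2]<.012)
n,l,st,ce=cv2.connectedComponentsWithStats(m.astype(np.uint8));k=1+np.argmax(st[1:,4]);q=p[l==k]
print('mat',cv2.minAreaRect(q[:,:2].astype(np.float32)),np.median(q[:,2]))
# rest
s=np.s_[135:205,190:260];p=P[s].reshape(-1,3);q=p[(p[:,2]>.025)];print('rest',cv2.minAreaRect(q[:,:2].astype(np.float32)))
for v in (150,160,168,176,186): print([(tuple(np.round(P[v,u],3))) for u in range(204,254,5)])
a=cv2.resize(d['I'][130:290,190:450],None,fx=3,fy=3,interpolation=2);cv2.imwrite('pics/crop1.png',a[:,:,::-1])
```

```text
table z 0.0013557420540130094
roll [0.3858 0.2557] [0.063 0.065] 0.030514518049127304 441
tin [0.4556 0.118 ] [0.066 0.065] 0.03720767907411826 490
amber [ 0.4812 -0.0091] [0.063 0.063] 0.07816679282663974 482
cap [ 0.401  -0.0059] [0.044 0.044] 0.025057174841000895 225
wax [ 0.5744 -0.1154] [0.082 0.076] 0.09012530133715324 696
sample [ 0.5681 -0.3457] [0.076 0.069] 0.0871442031391223 600
narrow ((0.42847198247909546, -0.09839862585067749), (0.0025319901760667562, 0.0), -102.17926788330078) 0.014165365751317438 2 [[0.42899999022483826, -0.09700000286102295], [0.42899999022483826, -0.09700000286102295], [0.42800000309944153, -0.10000000149011612], [0.42800000309944153, -0.10000000149011612]]
wide ((0.39194443821907043, -0.22662296891212463), (0.002226534066721797, 0.0), -159.11184692382812) 0.01518708121386192 2 [[0.3930000066757202, -0.22599999606609344], [0.3930000066757202, -0.22599999606609344], [0.39100000262260437, -0.22699999809265137], [0.39100000262260437, -0.22699999809265137]]
mat ((0.5728421807289124, -0.23474538326263428), (0.31622934341430664, 0.0975797101855278), 88.23
[... 2392 characters left out ...]
t64(0.559), np.float64(0.141), np.float64(0.005)), (np.float64(0.559), np.float64(0.127), np.float64(0.005))]
[(np.float64(0.521), np.float64(0.244), np.float64(0.048)), (np.float64(0.52), np.float64(0.231), np.float64(0.049)), (np.float64(0.521), np.float64(0.218), np.float64(0.047)), (np.float64(0.522), np.float64(0.205), np.float64(0.041)), (np.float64(0.522), np.float64(0.191), np.float64(0.041)), (np.float64(0.522), np.float64(0.178), np.float64(0.039)), (np.float64(0.523), np.float64(0.165), np.float64(0.034)), (np.float64(0.532), np.float64(0.156), np.float64(-0.003)), (np.float64(0.531), np.float64(0.141), np.float64(0.002)), (np.float64(0.531), np.float64(0.127), np.float64(0.001))]
```

View pics/crop1.png

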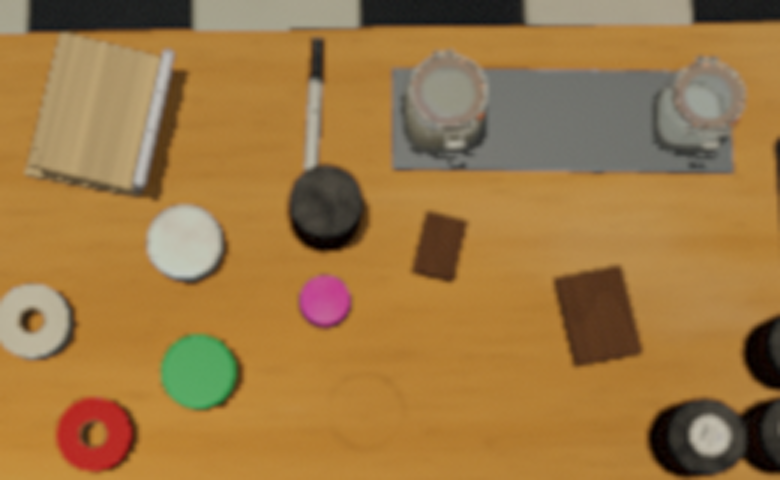

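The crop confirms it: the white ring roll is at crop (33,320), the pale tin at (186,243), and the lip is on the rest's right side at (155,120). Next I'll measure the plaques and the rest more carefully.

Run:
```python
from h import *
d=np.load('top0.npz');P=d['P'];I=d['I'].astype(int)
for n,u,v,w in [('narrow',337,212,16),('wide',389,235,24)]:
    s=np.s_[v-w:v+w+1,u-w:u+w+1];i=I[s];p=P[s];m=(i[...,0]<125)&(p[...,2]<.03)&(p[...,2]>-.02)&(i[...,0]-i[...,2]>10)
    N,l,st,ce=cv2.connectedComponentsWithStats(m.astype(np.uint8));k=1+np.argmax(st[1:,4]);q=p[l==k]
    (c,sz,a)=cv2.minAreaRect(q[:,:2].astype(np.float32));b=cv2.boxPoints((c,sz,a));e=b[1]-b[0],b[2]-b[1];e=max(e,key=np.linalg.norm)
    print(n,np.round(q[:,:2].mean(0),4),np.round(c,4),np.round(sz,3),'long axis deg',np.degrees(np.arctan2(e[1],e[0]))%180,np.median(q[:,2]))
s=np.s_[135:205,190:260];p=P[s];i=I[s]
tan=(i[...,0]-i[...,2]>25)&(p[...,2]>.025)&(p[...,2]<.075)
N,l,st,ce=cv2.connectedComponentsWithStats(tan.astype(np.uint8));k=1+np.argmax(st[1:,4]);q=p[l==k]
print('board',cv2.minAreaRect(q[:,:2].astype(np.float32)),len(q))
A=np.c_[q[:,:2],np.ones(len(q))];co=np.linalg.lstsq(A,q[:,2],rcond=None)[0];print('plane',co,'slope',np.degrees(np.arctan(np.hypot(*co[:2]))),'dir',np.degrees(np.arctan2(co[1],co[0])))
lip=(abs(i[...,0]-i[...,2])<25)&(p[...,2]>.053)&(p[...,2]<.075);q=p[lip]
q=q[q[:,1]<.17];print('lip',len(q),cv2.minAreaRect(q[:,:2].astype(np.float32)),cv2.boxPoints(cv2.minAreaRect(q[:,:2].astype(np.float32))).tolist(),np.median(q[:,2]))
```

```text
narrow [ 0.451  -0.1146] [ 0.4516 -0.1156] [0.039 0.058] long axis deg 164.68866 0.013266912954654986
wide [ 0.3847 -0.2561] [ 0.3856 -0.2568] [0.082 0.064] long axis deg 11.003884 0.013263679688149232
board ((0.5766008496284485, 0.19701041281223297), (0.1011226549744606, 0.1313532441854477), 77.81291198730469) 1661
plane [ 0.03729523  0.17016754 -0.00916799] slope 9.882129758156154 dir 77.63807506850583
lip 147 ((0.5639641880989075, 0.1446121335029602), (0.008925470523536205, 0.12715952098369598), 77.7873764038086) [[0.5008792877197266, 0.1537000685930252], [0.6251610517501831, 0.12680073082447052], [0.6270490884780884, 0.1355241984128952], [0.5027673244476318, 0.1624235361814499]] 0.06166138787776099
```

```bash
cat >> h.py <<'E'
REST=(np.array([.566,.1555,.035]),77.8)
def restM(o=REST):
    a=np.radians(o[1]);u=np.array([np.cos(a),np.sin(a),0]);v=np.array([-np.sin(a),np.cos(a),0]);t=np.radians(12)
    k=np.array([0,0,1.]);return np.c_[np.cos(t)*u+np.sin(t)*k, v, np.cos(t)*k-np.sin(t)*u]
def down(h):  # tool down, tool y heading h deg
    h=np.radians(h);y=np.array([np.cos(h),np.sin(h),0]);z=np.array([0,0,-1.]);return np.c_[np.cross(y,z),y,z]
def go(p,M):
    s=r.read_state();C=R.from_quat(s['eef_rot']);p=np.array(p)
    rv=(C.inv()*R.from_matrix(M)).as_rotvec();d=C.inv().apply(p-s['ee_pos'])*1000
    n=max(np.linalg.norm(d)/41.7,np.degrees(np.linalg.norm(rv))/7.16)
    print('t',round(s['time'],2),'row',np.round(rv,3).tolist(),np.round(d,1).tolist(),'n>=',round(n,1),'| pos',s['ee_pos'].round(4),'w',round(s['width'],4),'q7',s['joint_positions'].round(2).tolist())
E
python3 -c "
from h import *
go([.386,-.257,.17],down(-79))"
```

```text
t 0.1 row [-0.001, 0.0, 0.038] [317.3, -286.4, 52.2] n>= 10.3 | pos [ 0.1423 -0.6082  0.2218] w 0.0871 q7 [1.32, 0.33, -0.06, 1.46, 0.02, 1.35, -0.09]
```

>>> apply_moves --pt "0 0 0.038 317 -286 52 1" --pt "0 0 0.038 317 -286 52 1" --pt "0 0 0.038 317 -286 52 1" --pt "0 0 0.038 317 -286 52 1" --pt "0 0 0.038 317 -286 52 1" --pt "0 0 0.038 317 -286 52 1" --pt "0 0 0.038 317 -286 52 1" --pt "0 0 0.038 317 -286 52 1" --pt "0 0 0.038 317 -286 52 1" --pt "0 0 0.038 317 -286 52 1" --pt "0 0 0.038 317 -286 52 1" --pt "0 0 0.038 317 -286 52 1" --pt "0 0 0.038 317 -286 52 1" --pt "0 0 0.038 317 -286 52 1" --pt "0 0 0.038 317 -286 52 1" --pt "0 0 0.038 317 -286 52 1"

```text
time: 1.43
ee_pos: [0.3852, -0.259, 0.1706]
eef_rot: [0.996, 0.095, -0.0, 0.0]
ft_force: [0.0, 0.8, -0.3]
width: 0.0871
grip_force: 0.0
```

```bash
cat >> h.py <<'E'
def plaque(c,near,rad=.08):
    P=world(c);i=c['pixels'].astype(int)
    m=(i[...,0]<125)&(i[...,0]-i[...,2]>8)&(P[...,2]<.03)&(P[...,2]>.004)&(np.hypot(P[...,0]-near[0],P[...,1]-near[1])<rad)
    N,l,st,ce=cv2.connectedComponentsWithStats(m.astype(np.uint8));k=1+np.argmax(st[1:,4]);q=P[l==k]
    cc,sz,a=cv2.minAreaRect(q[:,:2].astype(np.float32));b=cv2.boxPoints((cc,sz,a));e=max(b[1]-b[0],b[2]-b[1],key=np.linalg.norm)
    print('plaque',np.round(cc,4),'mean',q[:,:2].mean(0).round(4),np.round(sz,4),'long deg',round(np.degrees(np.arctan2(e[1],e[0]))%180,1),'z',np.median(q[:,2]).round(4))
E
python3 -c "
from h import *
c=shot('wrist','w1.png');print(c['position'],c['fovy'])
plaque(c,(.386,-.257))
go([.386,-.257,.003],down(-79))"
```

```text
[ 0.46405232 -0.24350514  0.33187293] 63.97736231152332
plaque [ 0.3832 -0.2554] mean [ 0.3842 -0.2553] [0.0756 0.0641] long deg 10.5 z 0.011
t 1.48 row [0.0, 0.0, -0.002] [1.0, -1.7, 167.6] n>= 4.0 | pos [ 0.3853 -0.2588  0.1706] w 0.087 q7 [0.89, 0.04, -0.4, 1.92, 0.02, 1.19, -0.9]
```

View pics/w1.png

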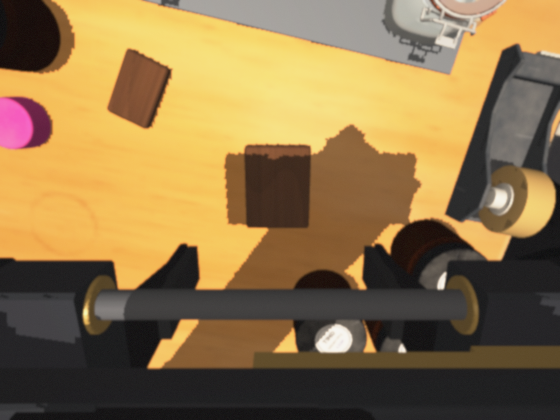

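The wrist view shows the wide plaque at (278,187), the narrow one at (140,88), and dark bottles near (325,300) and (430,250). I'll check how far those bottles are from the gripper body before going down.

```bash
python3 -c "
from h import *
P=np.load('top0.npz')['P']
for u,v in [(425,276),(457,275),(458,246)]:
    q=P[v-18:v+18,u-14:u+14].reshape(-1,3);q=q[(q[:,2]>.07)&(q[:,2]<.095)];print(cv2.minEnclosingCircle(q[:,:2].astype(np.float32)),q[:,2].max())
M=down(-79)
for u,v in [(425,276),(457,275),(458,246)]:
    q=P[v-12:v+12,u-12:u+12].reshape(-1,3);q=q[(q[:,2]>.07)&(q[:,2]<.095)].mean(0);print('in tool xy',((q-[.386,-.256,0])@M)[:2])
go([.386,-.256,.003],down(-79.3))"
```

```text
((0.2730177044868469, -0.32728689908981323), 0.03296707943081856) 0.08608704395160505
((0.28176382184028625, -0.4065319299697876), 0.0397421196103096) 0.08595567054999531
((0.33795833587646484, -0.41489890217781067), 0.04444262385368347) 0.08474071332980371
in tool xy [-0.12513068  0.04707091]
in tool xy [-0.13896455  0.12564709]
in tool xy [-0.0684262   0.15036331]
t 1.48 row [0.0, 0.0, 0.003] [1.2, -2.7, 167.6] n>= 4.0 | pos [ 0.3853 -0.2588  0.1706] w 0.087 q7 [0.89, 0.04, -0.4, 1.92, 0.02, 1.19, -0.9]
```

>>> apply_moves --pt "0 0 0 1 -3 60 1" --pt "0 0 0 1 -3 100 1" --pt "0 0 0 1 -3 140 1" --pt "0 0 0 1 -3 160 1" --pt "0 0 0 1 -3 167.5 1" --pt "0 0 0 1 -3 167.5 1" --pt "0 0 0 1 -3 167.5 -1" --pt "0 0 0 1 -3 167.5 -1" --pt "0 0 0 1 -3 167.5 -1" --pt "0 0 0 1 -3 167.5 -1" --pt "0 0 0 1 -3 167.5 -1" --pt "0 0 0 1 -3 167.5 -1" --pt "0 0 0 1 -3 167.5 -1" --force 20

```text
time: 2.57
ee_pos: [0.3865, -0.2551, 0.0035]
eef_rot: [0.995, 0.096, 0.0, 0.0]
ft_force: [-0.7, -0.3, 6.3]
width: 0.0633
grip_force: 20.0
```

```bash
python3 -c "
from h import *
go([.545,.06,.21],down(-12.2))"
```

```text
t 2.57 row [0.001, 0.0, -1.166] [215.7, -279.0, -206.6] n>= 9.8 | pos [ 0.3865 -0.2551  0.0035] w 0.0633 q7 [0.85, 0.27, -0.4, 2.08, 0.14, 0.82, -1.01]
```

>>> apply_moves --pt "0 0 0 0 0 -40 -1" --pt "0 0 0 0 0 -80 -1" --pt "0 0 0 0 0 -120 -1" --pt "0 0 0 0 0 -160 -1" --pt "0 0 -1.166 216 -279 -207 -1" --pt "0 0 -1.166 216 -279 -207 -1" --pt "0 0 -1.166 216 -279 -207 -1" --pt "0 0 -1.166 216 -279 -207 -1" --pt "0 0 -1.166 216 -279 -207 -1" --pt "0 0 -1.166 216 -279 -207 -1" --pt "0 0 -1.166 216 -279 -207 -1" --pt "0 0 -1.166 216 -279 -207 -1" --pt "0 0 -1.166 216 -279 -207 -1" --pt "0 0 -1.166 216 -279 -207 -1" --pt "0 0 -1.166 216 -279 -207 -1" --pt "0 0 -1.166 216 -279 -207 -1" --pt "0 0 -1.166 216 -279 -207 -1" --pt "0 0 -1.166 216 -279 -207 -1"

```text
time: 4.07
ee_pos: [0.545, 0.0591, 0.2099]
eef_rot: [0.779, 0.627, -0.0, 0.0]
ft_force: [0.4, 0.1, -0.2]
width: 0.0638
grip_force: 20.0
```

Run:
```python
from h import *
c=shot('wrist','w2.png');P=world(c);i=c['pixels'].astype(int)
near=(np.hypot(P[...,0]-.57,P[...,1]-.19)<.1)&(c['z_map']>0)
tan=near&(i[...,0]-i[...,2]>25)&(P[...,2]>.028)&(P[...,2]<.075)
N,l,st,ce=cv2.connectedComponentsWithStats(tan.astype(np.uint8));k=1+np.argmax(st[1:,4]);q=P[l==k]
print('board',cv2.minAreaRect(q[:,:2].astype(np.float32)),len(q))
co=np.linalg.lstsq(np.c_[q[:,:2],np.ones(len(q))],q[:,2],rcond=None)[0];print('plane',co,np.degrees(np.arctan(np.hypot(*co[:2]))),np.degrees(np.arctan2(co[1],co[0])),'z at origin',co@[.566,.1555,1])
lip=near&(abs(i[...,0]-i[...,2])<30)&(P[...,2]>.053)&(P[...,2]<.072);q=P[lip]
q=q[q[:,1]<.175];print('lip',len(q),cv2.minAreaRect(q[:,:2].astype(np.float32)),cv2.boxPoints(cv2.minAreaRect(q[:,:2].astype(np.float32))).round(4).tolist(),np.median(q[:,2]))
Mr=restM();go(REST[0]+Mr@[.050,0,.05],np.c_[Mr[:,0],-Mr[:,1],-Mr[:,2]])
```

```text
board ((0.5729411244392395, 0.18169951438903809), (0.08060349524021149, 0.13056840002536774), 77.61703491210938) 12396
plane [ 0.04237713  0.1901008  -0.01881681] 11.021340579146644 77.4331389356736 z at origin 0.034729323395447584
lip 1803 ((0.5654159784317017, 0.14695189893245697), (0.01111837849020958, 0.1275809109210968), 77.63021850585938) [[0.5019000172615051, 0.15520000457763672], [0.6265000104904175, 0.12790000438690186], [0.6288999915122986, 0.1386999934911728], [0.5042999982833862, 0.16599999368190765]] 0.06005602013918132
t 4.12 row [0.0, 0.21, -0.003] [137.2, -0.2, 115.6] n>= 4.3 | pos [0.545  0.0592 0.21  ] w 0.0638 q7 [0.48, 0.26, -0.78, 1.65, 0.19, 1.31, -0.55]
```

View pics/w2.png

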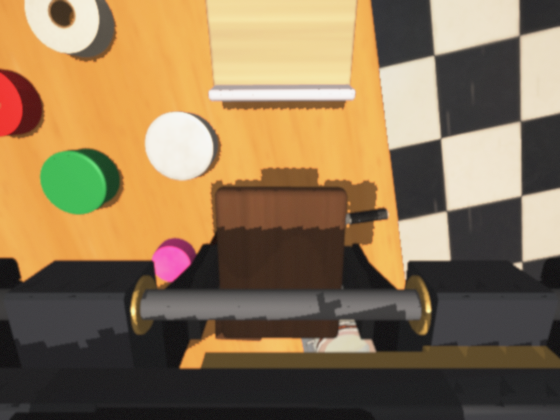

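The wrist view shows the wide plaque square in the fingers, with its far edge at row 188. The lip is at (282,94) and the rest beyond it. I'll measure where the plaque sits in the hand.

```bash
sed -i "s/^REST=.*/REST=(np.array([.567,.1563,.035]),77.7)/" h.py
python3 - <<'E'
from h import *
c=shot('wrist');P=world(c);s=r.read_state();i=c['pixels'].astype(int)
Q=R.from_quat(s['eef_rot']).inv().apply((P-s['ee_pos']).reshape(-1,3)).reshape(P.shape)
m=(abs(Q[...,2]+.009)<.008)&(abs(Q[...,0])<.06)&(abs(Q[...,1])<.029)&(i[...,0]-i[...,2]>5)
q=Q[m];print(len(q),q.min(0),q.max(0),np.percentile(q[:,0],[.5,99.5]),np.median(q[:,2]))
Mr=restM();T=np.c_[Mr[:,0],-Mr[:,1],-Mr[:,2]]
go(REST[0]+Mr@[.050,0,.05],T);go(REST[0]+Mr@[.050,0,.005],T)
E
```

```text
13825 [-0.04155467 -0.02899585 -0.00976602] [ 0.04240159  0.02899576 -0.0010153 ] [-0.0402895   0.04195858] -0.00734909378775077
t 4.17 row [0.0, 0.21, -0.0] [137.9, 0.7, 115.7] n>= 4.3 | pos [0.545  0.0594 0.21  ] w 0.0637 q7 [0.48, 0.26, -0.78, 1.65, 0.19, 1.31, -0.55]
t 4.17 row [0.0, 0.21, -0.0] [147.3, 0.7, 159.7] n>= 5.2 | pos [0.545  0.0594 0.21  ] w 0.0637 q7 [0.48, 0.26, -0.78, 1.65, 0.19, 1.31, -0.55]
```

>>> apply_moves --pt "0 0.21 0 138 0.7 60 -1" --pt "0 0.21 0 138 0.7 60 -1" --pt "0 0.21 0 138 0.7 60 -1" --pt "0 0.21 0 138 0.7 60 -1" --pt "0 0.21 0 138 0.7 100 -1" --pt "0 0.21 0 138 0.7 116 -1" --pt "0 0.21 0 143 0.7 138 -1" --pt "0 0.21 0 146 0.7 152 -1" --pt "0 0.21 0 147 0.7 158 -1" --pt "0 0.21 0 147 0.7 158 -1" --pt "0 0.21 0 147 0.7 158 -1"

```text
time: 5.08
ee_pos: [0.5774, 0.2038, 0.0528]
eef_rot: [0.774, 0.624, 0.082, -0.066]
ft_force: [0.4, -1.1, 0.1]
width: 0.0637
grip_force: 20.0
```

```bash
cat >> h.py <<'E'
def inrest():
    s=r.read_state();Mr=restM();print('TCP in rest',((s['ee_pos']-REST[0])@Mr).round(4),'f',(s['ft_force']@Mr).round(2),'w',round(s['width'],4),'t',s['time'])
    return Mr,np.c_[Mr[:,0],-Mr[:,1],-Mr[:,2]]
E
python3 -c "
from h import *
Mr,T=inrest();go(REST[0]+Mr@[.042,0,.0035],T)"
```

```text
TCP in rest [ 0.0512 -0.      0.0073] f [-0.91 -0.64  0.28] w 0.0637 t 5.0833
t 5.08 row [0.0, -0.001, 0.001] [-9.2, -0.0, 3.8] n>= 0.2 | pos [0.5774 0.2038 0.0528] w 0.0637 q7 [0.3, 0.51, -0.76, 1.75, 0.22, 0.9, -0.71]
```

>>> apply_moves --pt "0 0 0 0 0 2 -1" --pt "0 0 0 0 0 3.5 -1" --pt "0 0 0 -3 0 3.5 -1" --pt "0 0 0 -6 0 3.5 -1" --pt "0 0 0 -6 0 3.5 -1"

```text
time: 5.5
ee_pos: [0.5763, 0.1983, 0.048]
eef_rot: [0.774, 0.624, 0.082, -0.065]
ft_force: [-0.2, -1.0, 4.3]
width: 0.0639
grip_force: 20.0
```

```bash
python3 -c "
from h import *
Mr,T=inrest();go(REST[0]+Mr@[.042,0,.0035],T)"
```

```text
TCP in rest [ 0.0448 -0.0002  0.0038] f [-0.14 -0.03  4.4 ] w 0.0639 t 5.5
t 5.5 row [0.001, -0.001, 0.001] [-2.8, -0.2, 0.3] n>= 0.1 | pos [0.5763 0.1983 0.048 ] w 0.0639 q7 [0.31, 0.51, -0.76, 1.76, 0.22, 0.89, -0.7]
```

>>> apply_moves --pt "0 0 0 -2 0 0 -1" --pt "0 0 0 -4 0 0 -1" --pt "0 0 0 -4 0 0 -1"

```text
time: 5.75
ee_pos: [0.5756, 0.1954, 0.0474]
eef_rot: [0.774, 0.624, 0.083, -0.066]
ft_force: [0.8, 1.3, 6.2]
width: 0.064
grip_force: 20.0
```

```bash
python3 -c "
from h import *
Mr,T=inrest()"
```

```text
TCP in rest [ 0.0418 -0.0001  0.0038] f [ 2.75 -0.52  5.8 ] w 0.064 t 5.75
```

>>> apply_moves --pt "0 0 0 1 0 0 0.95" --pt "0 0 0 1 0 0 0.95" --pt "0 0 0 1 0 0 0.95" --pt "0 0 0 1 0 -5 0.95" --pt "0 0 0 1 0 -30 0.95" --pt "0 0 0 1 0 -70 0.95" --pt "0 0 0 1 0 -110 1" --pt "0 0 0 1 0 -150 1" --pt "0 0 0 1 0 -150 1"

```text
time: 6.5
ee_pos: [0.5718, 0.1649, 0.2014]
eef_rot: [0.774, 0.624, 0.086, -0.063]
ft_force: [2.2, 0.4, 0.5]
width: 0.0866
grip_force: 0.0
```

```bash
python3 -c "
from h import *
go([.449,-.115,.17],down(-45))"
```

```text
t 6.5 row [-0.051, -0.21, 0.569] [-299.4, -60.6, -33.2] n>= 7.4 | pos [0.5718 0.1649 0.2014] w 0.0866 q7 [0.45, 0.32, -0.84, 1.64, 0.06, 1.16, -0.58]
```

>>> apply_moves --pt "-0.051 -0.21 0.569 -299 -61 -33 1" --pt "-0.051 -0.21 0.569 -299 -61 -33 1" --pt "-0.051 -0.21 0.569 -299 -61 -33 1" --pt "-0.051 -0.21 0.569 -299 -61 -33 1" --pt "-0.051 -0.21 0.569 -299 -61 -33 1" --pt "-0.051 -0.21 0.569 -299 -61 -33 1" --pt "-0.051 -0.21 0.569 -299 -61 -33 1" --pt "-0.051 -0.21 0.569 -299 -61 -33 1" --pt "-0.051 -0.21 0.569 -299 -61 -33 1" --pt "-0.051 -0.21 0.569 -299 -61 -33 1" --pt "-0.051 -0.21 0.569 -299 -61 -33 1"

```text
time: 7.42
ee_pos: [0.4461, -0.1135, 0.1636]
eef_rot: [0.923, 0.384, -0.005, -0.002]
ft_force: [0.2, 0.0, 0.0]
width: 0.0868
grip_force: 0.0
```

```bash
python3 -c "
from h import *
c=shot('wrist');plaque(c,(.45,-.115),.06)
go([.449,-.115,.003],down(-45))"
```

```text
plaque [ 0.4529 -0.1125] mean [ 0.4481 -0.1136] [0.0399 0.0602] long deg 163.5 z 0.0109
t 7.47 row [-0.007, 0.007, 0.004] [1.8, 4.3, 160.5] n>= 3.9 | pos [ 0.4462 -0.1131  0.1636] w 0.0871 q7 [0.74, 0.06, -0.6, 1.92, 0.04, 1.18, -0.66]
```

>>> apply_moves --pt "0 0 0 2 3.3 40 1" --pt "0 0 0 2 3.3 80 1" --pt "0 0 0 2 3.3 120 1" --pt "0 0 0 2 3.3 150 1" --pt "0 0 0 2 3.3 160 1" --pt "0 0 0 2 3.3 160 1" --pt "0 0 0 2 3.3 160 -1" --pt "0 0 0 2 3.3 160 -1" --pt "0 0 0 2 3.3 160 -1" --pt "0 0 0 2 3.3 160 -1" --pt "0 0 0 2 3.3 160 -1" --pt "0 0 0 2 3.3 160 -1" --force 15

```text
time: 8.47
ee_pos: [0.4486, -0.1152, 0.0041]
eef_rot: [0.923, 0.384, -0.004, -0.001]
ft_force: [-0.1, 1.2, 5.4]
width: 0.0696
grip_force: 15.0
```

```bash
python3 -c "
from h import *
go([.42,-.20,.004],down(-10))"
```

```text
t 8.47 row [-0.007, 0.005, -0.608] [-80.3, 39.5, 0.4] n>= 4.9 | pos [ 0.4486 -0.1152  0.0041] w 0.0696 q7 [0.68, 0.3, -0.57, 2.06, 0.22, 0.85, -0.81]
```

>>> apply_moves --pt "0 0 0 -10 5 -1 -1" --pt "0 0 0 -25 12 -1 -1" --pt "0 0 -0.1 -40 20 -1 -1" --pt "0 0 -0.2 -55 27 -1 -1" --pt "0 0 -0.3 -70 34 -1 -1" --pt "0 0 -0.4 -80 39 -1 -1" --pt "0 0 -0.5 -80 39 0 -1" --pt "0 0 -0.6 -80 39 0 -1" --pt "0 0 -0.6 -80 39 0 1" --pt "0 0 -0.6 -80 39 0 1" --pt "0 0 -0.6 -80 39 0 1" --pt "0 0 -0.6 -80 39 -30 1" --pt "0 0 -0.6 -80 39 -70 1" --pt "0 0 -0.6 -80 39 -110 1" --pt "0 0 -0.6 -80 39 -150 1" --pt "0 0 -0.6 -80 39 -165 1" --pt "0 0 -0.6 -80 39 -165 1"

```text
time: 9.88
ee_pos: [0.4228, -0.1997, 0.1727]
eef_rot: [0.769, 0.639, -0.003, 0.0]
ft_force: [0.7, 0.1, 0.4]
width: 0.087
grip_force: 0.0
```

```bash
python3 -c "
from h import *
c=shot('wrist','w3.png');plaque(c,(.42,-.20),.07)
c=shot('top','t3.png');plaque(c,(.42,-.20),.07)
go([.42,-.20,.17],down(-80))"
```

```text
plaque [ 0.4195 -0.1962] mean [ 0.4149 -0.2024] [0.0591 0.0396] long deg 18.6 z 0.0108
plaque [ 0.4207 -0.1952] mean [ 0.4275 -0.1883] [0.0527 0.0361] long deg 16.3 z 0.013
t 9.98 row [-0.007, 0.009, 1.212] [-1.0, -0.6, -1.4] n>= 9.7 | pos [ 0.4207 -0.1992  0.1686] w 0.0871 q7 [0.99, 0.07, -0.67, 1.9, 0.05, 1.19, 0.12]
```

View pics/w3.png

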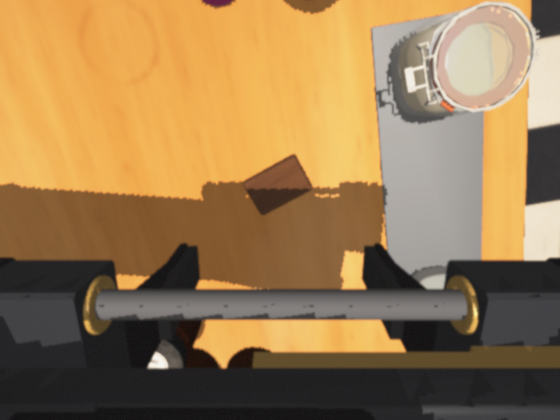

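The narrow plaque now lies free at (278,185), and its full outline is visible. I'll turn to face its 40 mm width.

```bash
python3 -c "
from h import *
go([.4197,-.1958,.06],down(-72))
go([.4197,-.1958,.003],down(-72))"
```

```text
t 9.98 row [-0.007, 0.008, 1.072] [3.5, -0.6, 108.6] n>= 8.6 | pos [ 0.4207 -0.1992  0.1686] w 0.0871 q7 [0.99, 0.07, -0.67, 1.9, 0.05, 1.19, 0.12]
t 9.98 row [-0.007, 0.008, 1.072] [3.7, -0.0, 165.6] n>= 8.6 | pos [ 0.4207 -0.1992  0.1686] w 0.0871 q7 [0.99, 0.07, -0.67, 1.9, 0.05, 1.19, 0.12]
```

>>> apply_moves --pt "-0.007 0.008 1.072 3.5 -0.6 60 1" --pt "-0.007 0.008 1.072 3.5 -0.6 60 1" --pt "-0.007 0.008 1.072 3.5 -0.6 60 1" --pt "-0.007 0.008 1.072 3.5 -0.6 60 1" --pt "-0.007 0.008 1.072 3.5 -0.6 60 1" --pt "-0.007 0.008 1.072 3.5 -0.6 60 1" --pt "-0.007 0.008 1.072 3.5 -0.6 60 1" --pt "-0.007 0.008 1.072 3.5 -0.6 60 1" --pt "-0.007 0.008 1.072 3.5 -0.6 60 1" --pt "-0.007 0.008 1.072 3.5 -0.6 100 1" --pt "-0.007 0.008 1.072 3.5 -0.6 140 1" --pt "-0.007 0.008 1.072 3.5 -0.6 158 1" --pt "-0.007 0.008 1.072 3.5 -0.6 158 1"

```text
time: 11.07
ee_pos: [0.4148, -0.1935, 0.0054]
eef_rot: [0.988, 0.157, -0.004, -0.004]
ft_force: [-0.7, 0.1, 0.7]
width: 0.087
grip_force: 0.0
```

```bash
python3 -c "
from h import *
go([.4197,-.1958,.003],down(-72))"
```

```text
t 11.07 row [-0.009, 0.007, 0.001] [3.9, 3.7, 2.3] n>= 0.1 | pos [ 0.4148 -0.1935  0.0054] w 0.087 q7 [0.86, 0.29, -0.57, 2.07, 0.2, 0.85, -1.08]
```

>>> apply_moves --pt "-0.009 0.007 0 4 3.5 0 1" --pt "-0.009 0.007 0 4 3.5 2 1" --pt "-0.009 0.007 0 4 3.5 2 -1" --pt "-0.009 0.007 0 4 3.5 2 -1" --pt "-0.009 0.007 0 4 3.5 2 -1" --pt "-0.009 0.007 0 4 3.5 2 -1" --pt "-0.009 0.007 0 4 3.5 2 -1" --pt "-0.009 0.007 0 4 3.5 2 -1" --pt "-0.009 0.007 0 4 3.5 2 -1" --pt "-0.009 0.007 0 4 3.5 2 -1" --force 20

```text
time: 11.9
ee_pos: [0.424, -0.1981, 0.0088]
eef_rot: [0.988, 0.157, 0.004, 0.004]
ft_force: [-0.3, 0.1, 0.3]
width: 0.0419
grip_force: 0.2
```

```bash
python3 -c "
from h import *
go([.545,.06,.21],down(-12.3))"
```

```text
t 11.9 row [0.011, -0.002, -1.041] [196.5, -206.1, -201.6] n>= 8.4 | pos [ 0.424  -0.1981  0.0088] w 0.0419 q7 [0.86, 0.29, -0.57, 2.06, 0.21, 0.84, -1.09]
```

>>> apply_moves --pt "0 0 0 0 0 0 0.2" --pt "0 0 0 0 0 0 0.2" --pt "0 0 0 0 0 0 0.2"

```text
time: 12.15
ee_pos: [0.424, -0.1981, 0.0087]
eef_rot: [0.988, 0.157, 0.004, 0.004]
ft_force: [1.2, 0.2, -0.5]
width: 0.0506
grip_force: 0.0
```

```bash
python3 -c "
from h import *
go([.4197,-.1958,.003],down(-72))"
```

```text
t 12.15 row [0.008, -0.007, 0.001] [-3.4, -3.5, 5.7] n>= 0.2 | pos [ 0.424  -0.1981  0.0087] w 0.0506 q7 [0.86, 0.29, -0.57, 2.06, 0.21, 0.84, -1.09]
```

>>> apply_moves --pt "0.008 -0.007 0 -3.5 -3.5 5.5 0.5" --pt "0.008 -0.007 0 -3.5 -3.5 5.5 0.5" --pt "0.008 -0.007 0 -3.5 -3.5 5.5 0.5" --pt "0.008 -0.007 0 -3.5 -3.5 5.5 0.5"

```text
time: 12.48
ee_pos: [0.4195, -0.1958, 0.003]
eef_rot: [0.988, 0.157, -0.0, 0.0]
ft_force: [-0.3, -0.2, -1.3]
width: 0.0641
grip_force: 0.0
```

```bash
python3 -c "
from h import *
go([.4197,-.1958,.003],down(-72))"
```

```text
t 12.48 row [0.0, 0.0, 0.001] [0.1, 0.0, 0.0] n>= 0.0 | pos [ 0.4195 -0.1958  0.003 ] w 0.0641 q7 [0.86, 0.29, -0.57, 2.07, 0.21, 0.84, -1.09]
```

Now close and carry. From (.4195,-.1958,.003) at heading -72, the shift to (.545,.06,.21) at heading -12.3 is the one computed here.

>>> apply_moves --pt "0 0 0 0 0 0 -1" --pt "0 0 0 0 0 0 -1" --pt "0 0 0 0 0 0 -1" --pt "0 0 0 0 0 0 -1" --pt "0 0 0 0 0 0 -1" --pt "0 0 0 0 0 0 -1" --pt "0 0 0 0 0 0 -1" --force 20

```text
time: 13.07
ee_pos: [0.4197, -0.1959, 0.0032]
eef_rot: [0.988, 0.157, 0.0, 0.0]
ft_force: [-0.6, 0.4, 0.2]
width: 0.0398
grip_force: 20.0
```

```bash
python3 -c "
from h import *
go([.545,.06,.21],down(-12.3))"
```

```text
t 13.07 row [0.001, 0.0, -1.041] [198.5, -204.3, -206.9] n>= 8.4 | pos [ 0.4197 -0.1959  0.0032] w 0.0398 q7 [0.86, 0.29, -0.57, 2.07, 0.21, 0.84, -1.09]
```

>>> apply_moves --pt "0 0 0 0 0 -40 -1" --pt "0 0 0 0 0 -80 -1" --pt "0 0 0 0 0 -120 -1" --pt "0 0 0 0 0 -160 -1" --pt "0 0 -1.041 198 -204 -207 -1" --pt "0 0 -1.041 198 -204 -207 -1" --pt "0 0 -1.041 198 -204 -207 -1" --pt "0 0 -1.041 198 -204 -207 -1" --pt "0 0 -1.041 198 -204 -207 -1" --pt "0 0 -1.041 198 -204 -207 -1" --pt "0 0 -1.041 198 -204 -207 -1" --pt "0 0 -1.041 198 -204 -207 -1" --pt "0 0 -1.041 198 -204 -207 -1" --pt "0 0 -1.041 198 -204 -207 -1" --pt "0 0 -1.041 198 -204 -207 -1" --pt "0 0 -1.041 198 -204 -207 -1" --pt "0 0 -1.041 198 -204 -207 -1" --pt "0 0 -1.041 198 -204 -207 -1"

```text
time: 14.57
ee_pos: [0.5445, 0.0592, 0.2101]
eef_rot: [0.779, 0.627, -0.0, 0.0]
ft_force: [0.2, 0.2, -0.1]
width: 0.04
grip_force: 20.0
```

Run:
```python
from h import *
c=shot('wrist','w4.png');P=world(c);s=r.read_state();i=c['pixels'].astype(int)
Q=R.from_quat(s['eef_rot']).inv().apply((P-s['ee_pos']).reshape(-1,3)).reshape(P.shape)
m=(abs(Q[...,2]+.009)<.008)&(abs(Q[...,0])<.06)&(abs(Q[...,1])<.018)&(i[...,0]-i[...,2]>5)
q=Q[m];print(len(q),np.percentile(q[:,0],[.5,99.5]),np.median(q[:,2]))
Mr,T=inrest()
W=((P-REST[0])@Mr);m=(W[...,0]>.004)&(W[...,0]<.1)&(W[...,2]>.008)&(W[...,2]<.018)&(abs(W[...,1])<.06)&(i[...,0]<140)
q=W[m];print('wide in rest',len(q),np.percentile(q,[.5,99.5],axis=0).round(4).tolist(),cv2.minAreaRect(q[:,:2].astype(np.float32)))
go(REST[0]+Mr@[.034,0,.06],T);go(REST[0]+Mr@[.034,0,.019],T)
```

```text
5631 [-0.0099171   0.03035469] -0.007620261234209968
TCP in rest [-0.061   0.0013  0.192 ] f [-0.34  0.32 -0.85] w 0.0396 t 14.6167
wide in rest 5835 [[0.0047, -0.031, 0.0091], [0.0665, 0.0304, 0.0132]] ((0.03529512882232666, -0.0002791900187730789), (0.062167007476091385, 0.06260035932064056), 89.97948455810547)
t 14.62 row [0.0, 0.21, -0.001] [120.5, 1.2, 109.3] n>= 3.9 | pos [0.5445 0.0592 0.2101] w 0.0396 q7 [0.58, 0.28, -0.9, 1.65, 0.23, 1.32, -0.58]
t 14.62 row [0.0, 0.21, -0.001] [129.0, 1.2, 149.4] n>= 4.7 | pos [0.5445 0.0592 0.2101] w 0.0396 q7 [0.58, 0.28, -0.9, 1.65, 0.23, 1.32, -0.58]
```

View pics/w4.png

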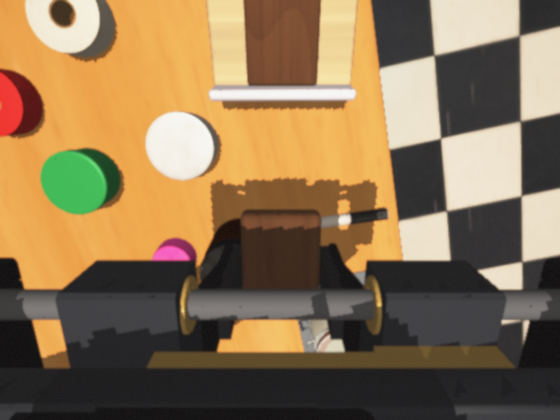

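The view shows the wide plaque centred and against the lip at (283,45), with the narrow one held square at (282,250).

>>> apply_moves --pt "0 0.21 0 121 1.2 55 -1" --pt "0 0.21 0 121 1.2 55 -1" --pt "0 0.21 0 121 1.2 55 -1" --pt "0 0.21 0 121 1.2 55 -1" --pt "0 0.21 0 123 1.2 90 -1" --pt "0 0.21 0 126 1.2 115 -1" --pt "0 0.21 0 131 1.2 140 -1" --pt "0 0.21 0 131 1.2 149 -1" --pt "0 0.21 0 131 1.2 149 -1" --pt "0 0.21 0 131 1.2 149 -1" --pt "0 0.21 0 131 1.2 149 -1"

```text
time: 15.53
ee_pos: [0.5745, 0.1873, 0.0626]
eef_rot: [0.774, 0.624, 0.082, -0.065]
ft_force: [-0.2, 0.5, 0.2]
width: 0.0396
grip_force: 20.0
```

```bash
python3 -c "
from h import *
Mr,T=inrest();go(REST[0]+Mr@[.031,0,.0152],T)"
```

```text
TCP in rest [ 0.0369 -0.0008  0.0204] f [0.51 0.33 0.12] w 0.0396 t 15.5333
t 15.53 row [0.002, -0.001, 0.0] [-5.9, -0.8, 5.2] n>= 0.2 | pos [0.5745 0.1873 0.0626] w 0.0396 q7 [0.41, 0.52, -0.87, 1.75, 0.27, 0.93, -0.72]
```

>>> apply_moves --pt "0 0 0 -3 -0.8 2 -1" --pt "0 0 0 -5.5 -0.8 4 -1" --pt "0 0 0 -5.5 -0.8 5 -1" --pt "0 0 0 -5.5 -0.8 5.2 -1" --pt "0 0 0 -5.5 -0.8 5.2 -1"

```text
time: 15.95
ee_pos: [0.5723, 0.1822, 0.0559]
eef_rot: [0.775, 0.624, 0.081, -0.065]
ft_force: [-5.6, -5.6, 12.5]
width: 0.0393
grip_force: 20.0
```

```bash
python3 -c "
from h import *
Mr,T=inrest();go(REST[0]+Mr@[.031,0,.0152],T)"
```

```text
TCP in rest [0.0302 0.0004 0.0149] f [-3.91  4.29 13.61] w 0.0393 t 15.95
t 15.95 row [0.001, 0.001, -0.0] [0.8, 0.4, -0.3] n>= 0.0 | pos [0.5723 0.1822 0.0559] w 0.0393 q7 [0.42, 0.52, -0.86, 1.77, 0.27, 0.92, -0.72]
```

>>> apply_moves --pt "0 0 0 0.5 0 0 0.3" --pt "0 0 0 0.5 0 -0.3 0.3" --pt "0 0 0 0.5 0 -0.3 0.3" --pt "0 0 0 0.5 0 -5 0.3" --pt "0 0 0 0.5 0 -30 0.5" --pt "0 0 0 0.5 0 -70 1" --pt "0 0 0 0.5 0 -110 1" --pt "0 0 0 0.5 0 -150 1" --pt "0 0 0 0.5 0 -150 1" --pt "0 0 0 0.5 0 -150 1"

```text
time: 16.78
ee_pos: [0.5666, 0.1529, 0.2041]
eef_rot: [0.775, 0.624, 0.083, -0.064]
ft_force: [-0.1, 0.2, -1.4]
width: 0.0849
grip_force: 0.0
```

Run:
```python
from h import *
c=shot('top','t5.png');P=world(c);i=c['pixels'].astype(int)
cv2.imwrite('pics/t5c.png',cv2.resize(c['pixels'][130:290,140:340],None,fx=3,fy=3)[:,:,::-1])
Mr,T=inrest()
go([.386,.256,.17],down(0))
```

```text
TCP in rest [0.0312 0.0007 0.1643] f [ 0.49 -0.03 -0.81] w 0.0856 t 16.8333
t 16.83 row [0.024, -0.208, -0.214] [54.4, -197.5, 44.2] n>= 5.0 | pos [0.5656 0.1529 0.2022] w 0.0856 q7 [0.57, 0.34, -0.96, 1.65, 0.11, 1.18, -0.6]
```

View pics/t5c.png

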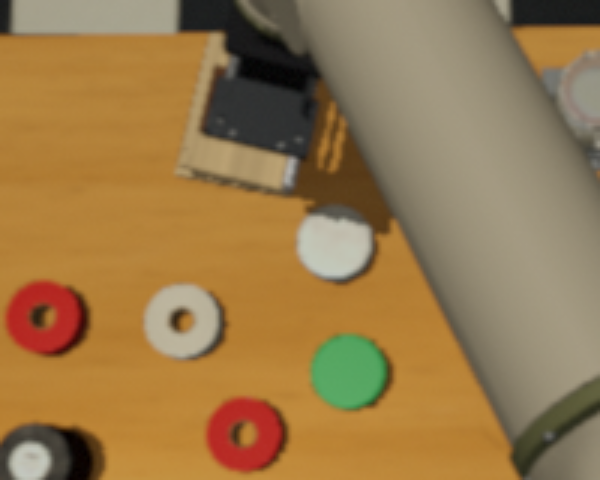

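The arm hides the rest here, so I'll check it after it moves off. The white roll at crop (183,320) is unmoved. I'm going there now.

>>> apply_moves --pt "0.024 -0.208 -0.214 54 -197 44 1" --pt "0.024 -0.208 -0.214 54 -197 44 1" --pt "0.024 -0.208 -0.214 54 -197 44 1" --pt "0.024 -0.208 -0.214 54 -197 44 1" --pt "0.024 -0.208 -0.214 54 -197 44 1" --pt "0.024 -0.208 -0.214 54 -197 44 1" --pt "0.024 -0.208 -0.214 54 -197 44 1" --pt "0.024 -0.208 -0.214 54 -197 44 1" --pt "0.024 -0.208 -0.214 54 -197 44 1" --pt "0.024 -0.208 -0.214 54 -197 44 1"

```text
time: 17.67
ee_pos: [0.3869, 0.255, 0.1696]
eef_rot: [0.708, 0.707, -0.0, -0.001]
ft_force: [0.8, 0.0, 0.3]
width: 0.0866
grip_force: 0.0
```

```bash
cat >> h.py <<'E'
def disc(c,near,zlo,zhi,rad=.045):
    P=world(c);m=(P[...,2]>zlo)&(P[...,2]<zhi)&(np.hypot(P[...,0]-near[0],P[...,1]-near[1])<rad)
    q=P[m];k=cv2.minEnclosingCircle(q[:,:2].astype(np.float32));print('disc',np.round(k[0],4),round(k[1],4),'mean',q[:,:2].mean(0).round(4),'z',np.median(q[:,2]).round(4),len(q))
E
python3 - <<'E'
from h import *
c=shot('wrist');disc(c,(.386,.256),.024,.036)
c=shot('top','t6.png');disc(c,(.386,.256),.024,.036)
P=world(c);i=c['pixels'].astype(int);Mr,T=inrest();W=(P-REST[0])@Mr
for n,lo,hi in (('narrow',.019,.031),('wide',.008,.0185)):
    m=(W[...,0]>-.002)&(W[...,0]<.095)&(W[...,2]>lo)&(W[...,2]<hi)&(abs(W[...,1])<.06)&(i[...,0]<140)
    q=W[m];print(n,len(q),cv2.minAreaRect(q[:,:2].astype(np.float32)),np.median(q[:,2]))
cv2.imwrite('pics/t6c.png',cv2.resize(c['pixels'][130:210,190:270],None,fx=5,fy=5)[:,:,::-1])
go([.386,.256,.009],down(0))
E
```

```text
disc [0.3858 0.2582] 0.0332 mean [0.386  0.2593] z 0.029 3501
disc [0. 0.] 0.0 mean [nan nan] z nan 0
TCP in rest [0.085  0.1973 0.1196] f [ 0.28 -0.3  -0.22] w 0.0869 t 17.7667
narrow 330 ((0.036187104880809784, 0.0030611511319875717), (0.05365804210305214, 0.08121290057897568), 84.33197021484375) 0.025275867796205505
wide 364 ((0.039580557495355606, 7.026270031929016e-05), (0.06436258554458618, 0.08233975619077682), 89.8106689453125) 0.013430807183596433
t 17.77 row [-0.002, -0.001, -0.001] [0.5, -0.3, 160.7] n>= 3.9 | pos [0.3866 0.2552 0.1697] w 0.0869 q7 [0.39, 0.12, -1.11, 1.9, 0.11, 1.2, -0.76]h.py:37: RuntimeWarning: Mean of empty slice.
  q=P[m];k=cv2.minEnclosingCircle(q[:,:2].astype(np.float32));print('disc',np.round(k[0],4),round(k[1],4),'mean',q[:,:2].mean(0).round(4),'z',np.median(q[:,2]).round(4),len(q))
  ret = um.true_divide(
  return _methods._mean(a, axis=axis, dtype=dtype,
  ret = ret.dtype.type(ret / rcount)
```

View pics/t6c.png

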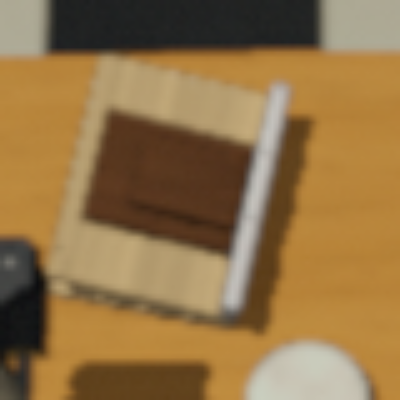

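The plaques are stacked square against the lip, the narrow one on the wide one at crop (175,180). Next is the roll.

>>> apply_moves --pt "0 0 0 1.7 -0.5 41 1" --pt "0 0 0 1.7 -0.5 82 1" --pt "0 0 0 1.7 -0.5 122 1" --pt "0 0 0 1.7 -0.5 150 1" --pt "0 0 0 1.7 -0.5 160 1" --pt "0 0 0 1.7 -0.5 160 1" --pt "0 0 0 1.7 -0.5 160 -1" --pt "0 0 0 1.7 -0.5 160 -1" --pt "0 0 0 1.7 -0.5 160 -1" --pt "0 0 0 1.7 -0.5 160 -1" --pt "0 0 0 1.7 -0.5 160 -1" --pt "0 0 0 1.7 -0.5 160 -1" --pt "0 0 0 1.7 -0.5 160 -1" --pt "0 0 0 1.7 -0.5 130 -1" --pt "0 0 0 1.7 -0.5 90 -1" --pt "0 0 0 1.7 -0.5 50 -1" --pt "0 0 0 1.7 -0.5 10 -1" --pt "0 0 0 1.7 -0.5 -20 -1" --pt "0 0 0 1.7 -0.5 -20 -1" --force 20

```text
time: 19.35
ee_pos: [0.3877, 0.2593, 0.1955]
eef_rot: [0.707, 0.707, 0.004, 0.001]
ft_force: [0.8, 0.9, -0.6]
width: 0.0655
grip_force: 20.0
```

```bash
python3 -c "
from h import *
go([.45,-.18,.2],down(-1.8))"
```

```text
t 19.35 row [0.007, -0.003, 0.032] [-439.4, 61.9, -5.3] n>= 10.6 | pos [0.3877 0.2593 0.1955] w 0.0655 q7 [0.43, 0.09, -1.15, 1.86, 0.09, 1.24, -0.74]
```

>>> apply_moves --pt "0 0 0.032 -440 62 -5 -1" --pt "0 0 0.032 -440 62 -5 -1" --pt "0 0 0.032 -440 62 -5 -1" --pt "0 0 0.032 -440 62 -5 -1" --pt "0 0 0.032 -440 62 -5 -1" --pt "0 0 0.032 -440 62 -5 -1" --pt "0 0 0.032 -440 62 -5 -1" --pt "0 0 0.032 -440 62 -5 -1" --pt "0 0 0.032 -440 62 -5 -1" --pt "0 0 0.032 -440 62 -5 -1" --pt "0 0 0.032 -440 62 -5 -1" --pt "0 0 0.032 -560 180 -5 -1" --pt "0 0 0.032 -560 180 -5 -1" --pt "0 0 0.032 -560 180 -5 -1" --pt "0 0 0.032 -560 180 -5 -1" --pt "0 0 0.032 -560 180 -5 -1" --pt "0 0 0.032 -560 180 -5 -1" --pt "0 0 0.032 -560 180 -5 -1" --pt "0 0 0.032 -560 180 -5 -1"

```text
time: 20.93
ee_pos: [0.5657, -0.3013, 0.1944]
eef_rot: [0.718, 0.696, -0.0, -0.001]
ft_force: [0.4, 0.2, -1.5]
width: 0.0658
grip_force: 20.0
```

Run:
```python
from h import *
c=shot('wrist','w7.png');P=world(c);i=c['pixels'].astype(int);s=r.read_state();print(s['ee_pos'],c['position'])
m=(abs(i[...,0]-i[...,2])<30)&(i.sum(-1)<520)&(i.sum(-1)>150)&(abs(P[...,2]-.003)<.008)&(abs(P[...,0]-.573)<.07)&(abs(P[...,1]+.235)<.18)
q=P[m];print('mat',cv2.minAreaRect(q[:,:2].astype(np.float32)),len(q),np.median(q[:,2]))
for y in np.arange(-.30,-.07,.02):
    t=q[abs(q[:,1]-y)<.004]
    if len(t)>30: print(round(y,2),np.percentile(t[:,0],[1,99]).round(4))
c=shot('top');P=world(c);i=c['pixels'].astype(int)
m=(abs(i[...,0]-i[...,2])<25)&(i.sum(-1)<400)&(abs(P[...,2]-.003)<.009)&(abs(P[...,0]-.573)<.07)
q=P[m];print('top y range',np.percentile(q[:,1],[.2,99.8]))
```

```text
[ 0.56566383 -0.30147166  0.19479343] [ 0.56857177 -0.22114018  0.35578503]
mat ((0.5735943913459778, -0.2366524040699005), (0.21839050948619843, 0.09868038445711136), 88.39094543457031) 10448 0.002045173055979732
-0.3 [0.5243 0.6201]
-0.28 [0.5248 0.6199]
-0.26 [0.5249 0.6205]
-0.24 [0.5263 0.6212]
-0.22 [0.5256 0.622 ]
-0.16 [0.5506 0.624 ]
-0.14 [0.5273 0.6246]
top y range [-0.39102143  0.15119608]
```

View pics/w7.png

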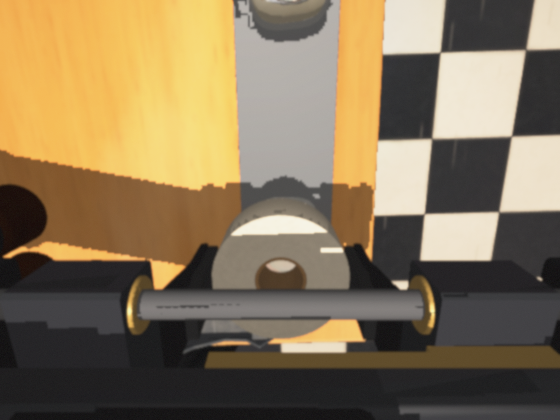

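The wrist view shows the roll held at (281,278) and the mat between columns 235 and 337. I'll move the roll to the mat's centre.

```bash
python3 -c "
from h import *
go([.573,-.234,.19],down(-1.8));go([.573,-.234,.014],down(-1.8))"
```

```text
t 21.03 row [-0.001, 0.0, 0.001] [67.9, 5.3, 4.9] n>= 1.6 | pos [ 0.5656 -0.3017  0.1949] w 0.0655 q7 [0.84, 0.44, -0.58, 1.43, 0.24, 1.34, 0.23]
t 21.03 row [-0.001, 0.0, 0.001] [67.9, 5.4, 180.9] n>= 4.6 | pos [ 0.5656 -0.3017  0.1949] w 0.0655 q7 [0.84, 0.44, -0.58, 1.43, 0.24, 1.34, 0.23]
```

>>> apply_moves --pt "0 0 0 40 5 5 -1" --pt "0 0 0 68 5.3 5 -1" --pt "0 0 0 68 5.3 5 -1" --pt "0 0 0 68 5.3 40 -1" --pt "0 0 0 68 5.3 80 -1" --pt "0 0 0 68 5.3 120 -1" --pt "0 0 0 68 5.3 150 -1" --pt "0 0 0 68 5.3 170 -1" --pt "0 0 0 68 5.3 178 -1" --pt "0 0 0 68 5.3 181 -1" --pt "0 0 0 68 5.3 181 -1" --pt "0 0 0 68 5.3 181 -1"

```text
time: 22.03
ee_pos: [0.5738, -0.2347, 0.0146]
eef_rot: [0.718, 0.696, 0.0, 0.0]
ft_force: [-0.1, 0.2, -1.5]
width: 0.0657
grip_force: 20.0
```

```bash
python3 -c "
from h import *
go([.573,-.234,.012],down(-1.8));print(r.read_state()['ft_force'])"
```

```text
t 22.03 row [0.001, 0.0, 0.001] [0.7, -0.8, 2.6] n>= 0.1 | pos [ 0.5738 -0.2347  0.0146] w 0.0657 q7 [0.74, 0.58, -0.55, 1.65, 0.35, 1.01, 0.04]
[-0.08840123  0.16830377 -1.48336776]
```

Lower onto the mat, release and go up.

>>> apply_moves --pt "0 0 0 0 0 1.5 -1" --pt "0 0 0 0 0 2.6 -1" --pt "0 0 0 0 0 2.6 -1" --pt "0 0 0 0 0 2.6 1" --pt "0 0 0 0 0 2.6 1" --pt "0 0 0 0 0 2.6 1" --pt "0 0 0 0 0 2.6 1" --pt "0 0 0 0 0 -20 1" --pt "0 0 0 0 0 -60 1" --pt "0 0 0 0 0 -100 1" --pt "0 0 0 0 0 -140 1" --pt "0 0 0 0 0 -180 1" --pt "0 0 0 0 0 -180 1" --pt "0 0 0 0 0 -180 1"

```text
time: 23.2
ee_pos: [0.5747, -0.235, 0.1958]
eef_rot: [0.718, 0.696, 0.001, 0.002]
ft_force: [-0.1, -1.0, -1.1]
width: 0.087
grip_force: 0.0
```

Run:
```python
from h import *
c=shot('wrist');disc(c,(.573,-.234),.026,.04)
c=shot('top');disc(c,(.573,-.234),.026,.04)
go([.4556,.118,.19],down(-10))
```

```text
disc [ 0.5746 -0.2342] 0.0331 mean [ 0.5745 -0.2331] z 0.0319 3056
disc [ 0.5743 -0.2347] 0.0336 mean [ 0.5728 -0.2274] z 0.034 308
t 23.3 row [-0.002, -0.001, 0.143] [348.9, -128.4, 2.9] n>= 8.9 | pos [ 0.573  -0.2347  0.1923] w 0.0868 q7 [0.78, 0.4, -0.61, 1.49, 0.23, 1.32, 0.12]
```

>>> apply_moves --pt "0 0 0.143 349 -128 3 1" --pt "0 0 0.143 349 -128 3 1" --pt "0 0 0.143 349 -128 3 1" --pt "0 0 0.143 349 -128 3 1" --pt "0 0 0.143 349 -128 3 1" --pt "0 0 0.143 349 -128 3 1" --pt "0 0 0.143 349 -128 3 1" --pt "0 0 0.143 349 -128 3 1" --pt "0 0 0.143 349 -128 3 1" --pt "0 0 0.143 349 -128 3 1" --pt "0 0 0.143 349 -128 3 1" --pt "0 0 0.143 349 -128 3 1" --pt "0 0 0.143 349 -128 3 1" --pt "0 0 0.143 349 -128 3 1"

```text
time: 24.47
ee_pos: [0.4566, 0.1168, 0.19]
eef_rot: [0.767, 0.642, -0.001, -0.001]
ft_force: [0.0, 0.4, 0.5]
width: 0.0871
grip_force: 0.0
```

Run:
```python
from h import *
c=shot('wrist');disc(c,(.4556,.118),.03,.045)
go([.4556,.118,.02],down(-10))
```

```text
disc [0.4554 0.1209] 0.0339 mean [0.4556 0.1221] z 0.0352 3729
t 24.52 row [-0.002, -0.001, -0.002] [0.8, -0.8, 170.2] n>= 4.1 | pos [0.4566 0.1169 0.1902] w 0.0872 q7 [0.49, 0.08, -0.86, 1.86, 0.06, 1.24, -0.56]
```

>>> apply_moves --pt "0 0 0 2.8 -1 41 1" --pt "0 0 0 2.8 -1 82 1" --pt "0 0 0 2.8 -1 122 1" --pt "0 0 0 2.8 -1 155 1" --pt "0 0 0 2.8 -1 169 1" --pt "0 0 0 2.8 -1 169 1" --pt "0 0 0 2.8 -1 169 1" --pt "0 0 0 2.8 -1 169 -1" --pt "0 0 0 2.8 -1 169 -1" --pt "0 0 0 2.8 -1 169 -1" --pt "0 0 0 2.8 -1 169 -1" --pt "0 0 0 2.8 -1 169 -1" --pt "0 0 0 2.8 -1 169 -1" --pt "0 0 0 2.8 -1 169 -1" --force 15

```text
time: 25.68
ee_pos: [0.4563, 0.1211, 0.0224]
eef_rot: [0.766, 0.643, 0.0, -0.0]
ft_force: [-1.4, -1.5, 8.1]
width: 0.0671
grip_force: 15.0
```

>>> apply_moves --pt "0 0 0 0 0 -20 -1" --pt "0 0 0 0 0 -60 -1" --pt "0 0 0 0 0 -100 -1" --pt "0 0 0 0 0 -140 -1" --pt "0 0 0 0 0 -180 -1" --pt "0 0 0 0 0 -180 -1" --pt "0 0 0 0 0 -180 -1"

```text
time: 26.27
ee_pos: [0.4571, 0.1212, 0.2037]
eef_rot: [0.766, 0.643, 0.001, 0.001]
ft_force: [-0.3, -0.1, -1.8]
width: 0.0671
grip_force: 15.0
```

Run:
```python
from h import *
c=shot('wrist');P=world(c);s=r.read_state()
Q=R.from_quat(s['eef_rot']).inv().apply((P-s['ee_pos']).reshape(-1,3)).reshape(P.shape);i=c['pixels'].astype(int)
m=(Q[...,2]>-.03)&(Q[...,2]<.005)&(abs(Q[...,0])<.06)&(abs(Q[...,1])<.031)&(i.sum(-1)>300)
q=Q[m];print(len(q),np.percentile(q,[.5,50,99.5],axis=0).round(4).tolist())
go([.574,-.2345,.2],down(-10))
```

```text
9634 [[-0.0319, -0.0302, -0.0161], [0.0109, 0.0004, -0.0145], [0.0335, 0.0304, 0.0009]]
t 26.32 row [-0.0, -0.0, -0.0] [-329.4, 177.9, 1.8] n>= 9.0 | pos [0.456  0.1208 0.2019] w 0.0669 q7 [0.51, 0.07, -0.88, 1.84, 0.05, 1.26, -0.56]
```

>>> apply_moves --pt "0 0 0 -329 178 2 -1" --pt "0 0 0 -329 178 2 -1" --pt "0 0 0 -329 178 2 -1" --pt "0 0 0 -329 178 2 -1" --pt "0 0 0 -329 178 2 -1" --pt "0 0 0 -329 178 2 -1" --pt "0 0 0 -329 178 2 -1" --pt "0 0 0 -329 178 2 -1" --pt "0 0 0 -329 178 2 -1" --pt "0 0 0 -329 178 2 -1" --pt "0 0 0 -329 178 2 -1" --pt "0 0 0 -329 178 2 -1" --pt "0 0 0 -329 178 2 -1" --pt "0 0 0 -329 178 2 -1"

```text
time: 27.48
ee_pos: [0.5741, -0.2322, 0.1988]
eef_rot: [0.765, 0.644, -0.0, -0.001]
ft_force: [-0.4, 0.1, -0.7]
width: 0.0669
grip_force: 15.0
```

```bash
python3 -c "
from h import *
go([.574,-.2345,.058],down(-10))"
```

```text
t 27.48 row [-0.002, -0.001, 0.003] [-2.4, 0.6, 140.8] n>= 3.4 | pos [ 0.5741 -0.2322  0.1988] w 0.0669 q7 [0.78, 0.4, -0.6, 1.48, 0.23, 1.33, -0.02]
```

>>> apply_moves --pt "0 0 0 -1.5 0 40 -1" --pt "0 0 0 -1.5 0 80 -1" --pt "0 0 0 -1.5 0 115 -1" --pt "0 0 0 -1.5 0 134 -1" --pt "0 0 0 -1.5 0 140 -1" --pt "0 0 0 -1.5 0 140 -1" --pt "0 0 0 -1.5 0 140 -1"

```text
time: 28.07
ee_pos: [0.5745, -0.2348, 0.0604]
eef_rot: [0.766, 0.643, 0.0, -0.0]
ft_force: [-0.3, -0.8, 0.1]
width: 0.0669
grip_force: 15.0
```

```bash
python3 -c "
from h import *
go([.574,-.2345,.0545],down(-10));print(r.read_state()['ft_force'])"
```

```text
t 28.07 row [0.0, -0.0, 0.001] [0.2, -0.5, 5.9] n>= 0.1 | pos [ 0.5745 -0.2348  0.0604] w 0.0669 q7 [0.75, 0.52, -0.57, 1.62, 0.31, 1.09, -0.07]
[-0.32515171 -0.76497314  0.05538044]
```

>>> apply_moves --pt "0 0 0 0 -0.5 2 -1" --pt "0 0 0 0 -0.5 4 -1" --pt "0 0 0 0 -0.5 5.5 -1" --pt "0 0 0 0 -0.5 5.5 -1"

```text
time: 28.4
ee_pos: [0.5741, -0.2353, 0.0553]
eef_rot: [0.766, 0.643, 0.0, 0.0]
ft_force: [-2.2, 0.5, 8.7]
width: 0.0669
grip_force: 15.0
```

Contact at 8.7 N. Release, go up and clear the view.

>>> apply_moves --pt "0 0 0 0 0 0 0.8" --pt "0 0 0 0 0 0 1" --pt "0 0 0 0 0 0 1" --pt "0 0 0 0 0 0 1" --pt "0 0 0 0 0 -20 1" --pt "0 0 0 0 0 -60 1" --pt "0 0 0 0 0 -100 1" --pt "0 0 0 0 0 -140 1" --pt "0 0 0 0 0 -160 1" --pt "0 0 0 120 -120 -180 1" --pt "0 0 0 120 -120 -180 1" --pt "0 0 0 120 -120 -180 1" --pt "0 0 0 120 -120 -180 1" --pt "0 0 0 120 -120 -180 1" --pt "0 0 0 120 -120 -180 1" --pt "0 0 0 120 -120 -180 1" --pt "0 0 0 120 -120 -180 1"

```text
time: 29.82
ee_pos: [0.4764, -0.0974, 0.2336]
eef_rot: [0.766, 0.642, -0.0, -0.001]
ft_force: [-0.6, -0.2, 0.7]
width: 0.087
grip_force: 0.0
```

Run:
```python
from h import *
c=shot('top','t9.png');disc(c,(.574,-.2345),.063,.08)
P=world(c);i=c['pixels'].astype(int);Mr,T=inrest();W=(P-REST[0])@Mr
for n,lo,hi in (('narrow',.020,.031),('wide',.008,.0185)):
    m=(W[...,0]>-.002)&(W[...,0]<.095)&(W[...,2]>lo)&(W[...,2]<hi)&(abs(W[...,1])<.05)&(i[...,0]<110)
    N,l,st,ce=cv2.connectedComponentsWithStats(m.astype(np.uint8));q=W[l==1+np.argmax(st[1:,4])]
    print(n,len(q),cv2.minAreaRect(q[:,:2].astype(np.float32)),np.median(q[:,2]))
for n,u,v,w,lo,hi in [('amber',298,199,18,.068,.09),('cap',298,230,12,.015,.035),('wax',340,163,20,.06,.1),('sample',424,165,20,.06,.1)]:
    p=P[v-w:v+w+1,u-w:u+w+1].reshape(-1,3);q=p[(p[:,2]>lo)&(p[:,2]<hi)];print(n,cv2.minAreaRect(q[:,:2].astype(np.float32))[0] if len(q) else None)
a=cv2.resize(c['pixels'][130:290,190:450],None,fx=3,fy=3,interpolation=2);cv2.imwrite('pics/t9c.png',a[:,:,::-1])
```

```text
disc [0. 0.] 0.0 mean [nan nan] z nan 0
TCP in rest [-0.2201  0.0345  0.2497] f [-0.16 -0.36 -0.3 ] w 0.0872 t 29.8667
narrow 323 ((0.028897909447550774, -4.684925079345703e-05), (0.04186021164059639, 0.06061346456408501), 89.79092407226562) 0.025291395580811473
wide 331 ((0.03930128365755081, 0.0010347012430429459), (0.08118465542793274, 0.06255683302879333), 0.18602387607097626) 0.013264513998920684
amber (0.4811501204967499, -0.008890733122825623)
cap (0.4014764726161957, -0.005907442420721054)
wax (0.5797252058982849, -0.08412901312112808)
sample (0.5680473446846008, -0.34558528661727905)h.py:37: RuntimeWarning: Mean of empty slice.
  q=P[m];k=cv2.minEnclosingCircle(q[:,:2].astype(np.float32));print('disc',np.round(k[0],4),round(k[1],4),'mean',q[:,:2].mean(0).round(4),'z',np.median(q[:,2]).round(4),len(q))
  ret = um.true_divide(
  return _methods._mean(a, axis=axis, dtype=dtype,
  ret = ret.dtype.type(ret / rcount)
```

View pics/t9c.png

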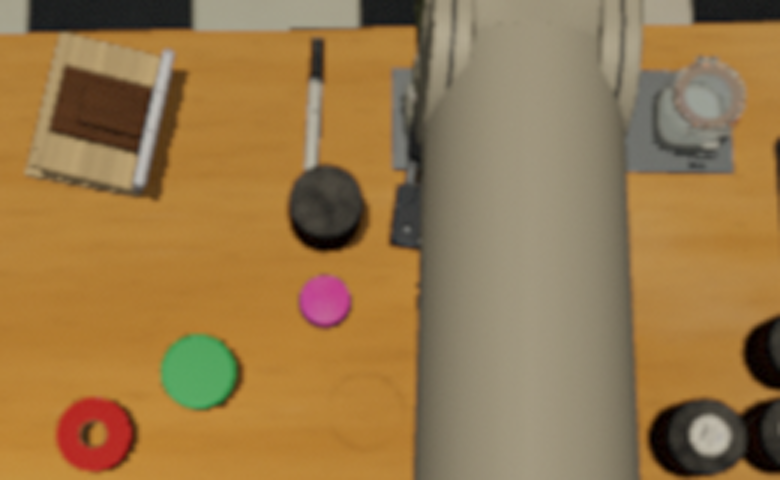

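The rest stack at crop (105,108) is good: centred, square and against the lip. The arm hides the mat, so I'll swing it left.

>>> apply_moves --pt "0 0 0 210 -50 0 1" --pt "0 0 0 210 -50 0 1" --pt "0 0 0 210 -50 0 1" --pt "0 0 0 210 -50 0 1" --pt "0 0 0 210 -50 0 1" --pt "0 0 0 210 -50 0 1" --pt "0 0 0 210 -50 0 1" --pt "0 0 0 210 -50 0 1" --pt "0 0 0 210 -50 0 1"

```text
time: 30.62
ee_pos: [0.4637, 0.1178, 0.2337]
eef_rot: [0.767, 0.642, -0.0, -0.001]
ft_force: [0.9, -0.5, 0.5]
width: 0.087
grip_force: 0.0
```

Run:
```python
from h import *
c=shot('top','t10.png');disc(c,(.574,-.2345),.063,.08);P=world(c)
for n,u,v,w,lo,hi in [('wax',340,163,20,.06,.1),('sample',424,165,20,.06,.1)]:
    p=P[v-w:v+w+1,u-w:u+w+1].reshape(-1,3);q=p[(p[:,2]>lo)&(p[:,2]<hi)];print(n,cv2.minAreaRect(q[:,:2].astype(np.float32))[0])
cv2.imwrite('pics/t10c.png',cv2.resize(c['pixels'][130:230,290:450],None,fx=4,fy=4)[:,:,::-1])
```

```text
disc [ 0.5745 -0.2369] 0.0353 mean [ 0.5732 -0.2365] z 0.0702 490
wax (0.5747410655021667, -0.11587294936180115)
sample (0.5678679943084717, -0.34557709097862244)
```

View pics/t10c.png

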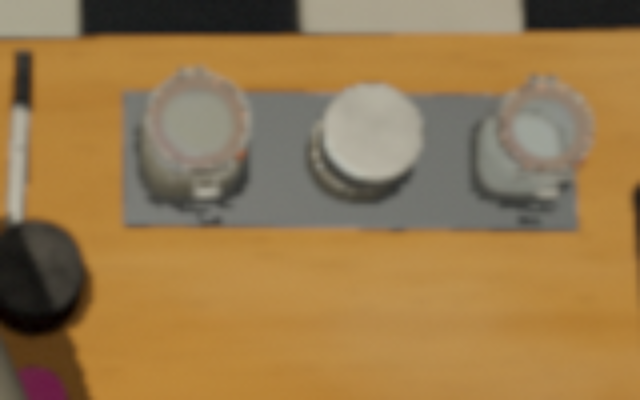

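The tin sits on the roll about 2 mm off its centre, at crop (372,135). Both jars are unmoved. I'm handing the job in.

```bash
python3 -c "
from h import *
print(r.close_job())"
```

```text
the job is handed in; nothing more can be done
None
```

The job is handed in at about 31 s with no verdict returned: by camera, both plaques lie flat, square and against the lip, the roll is on the mat's centre with the tin about 2 mm off the roll's centre, and the jars and cap have not moved.

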